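# Check a coffee capsule's foil under the reading lens

### The job

Drop the two coffee capsules one by one into the holes of the wooden rack, foil side up and fully home: first the orange one into the hole far from the steel post, then the blue one into the hole next to the post. Then pick up the reading lens and hold it level and still, centred over the blue capsule's foil, with its glass at the height of the red pointer on the post, touching nothing but your fingers; finish while still holding it there. Leave the red pointer as it is set, and leave the mug, the mustard jar and the spice jar where they stand.

Things in the scene. Friction and masses are not known exactly. Their poses are not given: they have to be found in the camera images.
- rack: Wooden rack fixed to the worktop: a board 90 mm (its x) by 220 mm (its y), 12 mm thick, top 44 mm above the worktop, on two feet at its ends. Two round through holes, 37 mm wide, at its x = 0, 82 mm apart along its y. A steel post 8 mm thick rises 66 mm above the board at its x = 0, y = -88 mm. Origin: centre of its underside, on the worktop; z up.
- plain_hole (a point): Centre of the mouth of the hole far from the post, on the board's top face (44 mm above the worktop); axes as the rack's.
- focus_hole (a point): Centre of the mouth of the hole next to the post, on the board's top face (44 mm above the worktop); the post's axis is 68 mm from it towards the rack's -y. Axes as the rack's.
- focus_mark (a point): Centre of the red collar (18 mm wide, 8 mm high) on the post; its red pointer (3 mm high) reaches 22 mm from the post's axis towards the holes at the same height. It marks the height at which the middle of the lens's glass is to be held: set anywhere 40 to 60 mm above the board's top, stiff to slide (about 3 N).
- blue_capsule_rim (a point): Blue coffee capsule, 32 mm high, 20 g, standing on the worktop foil up: a cup 25 mm wide at the flat foot and 33 mm under the rim; the rim, a foil-covered disc 45 mm wide and 4 mm thick, is its top. In a hole it hangs by the rim, whose underside lies on the board. The point: centre of the rim, 30 mm above the foot, 2 mm under the foil; z along its axis, up.
- orange_capsule_rim (a point): Orange coffee capsule, else the same as the blue one; the point likewise is the centre of its rim, 30 mm above its foot.
- lens_grip (a point): Black reading lens, about 100 g, lying flat: straight handle 88 mm long, 18 wide, 16 high; at one end a round glass (58 mm) in a frame 68 mm wide, 12 mm high. The point is in the handle near the point of balance, 8 mm above the underside, 29 mm from the handle's glass end, 59 mm from its tail. x along the handle towards the glass, y across it, z up.
- lens_centre (a point): Centre of the lens's glass, 6 mm above the lens's underside, 68 mm from the grip point along its x and 2 mm lower; axes as the grip point's.
- mug: White tea mug with a handle, 92x127x95 mm, a bystander; origin at the centre of its underside.
- mustard: Mustard jar with grey lid, 71 mm wide, 110 mm high, a bystander; origin at the centre of its underside.
- spice: Spice jar with black cap, 41 mm wide, 105 mm high, a bystander; origin at the centre of its underside.
Mind the look-alikes: they are no part of the job. What is shaped like the part that bears blue_capsule_rim but pink or turquoise is not meant. Leave any pink look-alike of the part that bears lens_grip alone.

How it is judged:
By the outcome, as a careful person would: the job done as asked, in the order asked, and still so for the second after the job is handed in, while the arm keeps its last pose, push and grip.
It also fails if it takes over 64 s, if anything falls off the work surface, if the arm or the gripper's body presses on something with over 40 N, if the wrist force passes 120 N, or if a joint passes its speed limit or range.

### The arm

A 6-joint arm with a two-finger parallel gripper is mounted at the origin on a cart in front of the work surface, level with it; the furniture and walls round the work are solid. World frame = base frame: x ahead of the robot, y to its left, z up, the work surface at z = 0. Lengths are in m, angles in rad, forces in N, time in s.
With the tool pointing down it reaches from about 0.35 to 0.725 m from the base axis. Payload 4.3 kg.
Tool frame: the origin (TCP) lies on the mounting face of the last link; the fingertips stand 173 mm ahead of it and the grasp point (between the pads) lies 155 mm ahead of it; z points along the fingers, y is the line along which they close (so a half turn about z gives the same grasp; the last joint's range is limited). The gripper opens to 85 mm and grips with 20 to 120 N. Pads are 22 mm wide; open, the fingers measure 114 mm over their backs; the gripper's body (76 mm by 85 mm) begins 54 mm behind the grasp point. The pads swing forward as they close: fully open they stand 13 mm farther back than shut.
Start: joints at [1.034, 0.377, 0.081, 1.274, 0, 1.46], TCP at [0.238, 0.523, 0.405] pointing down, gripper open.
Joint ranges: [-2.72, 2.72], [-0.84, 1.66], [-1.02, 1.22], [-1.77, 2.12], [-1.37, 1.28], [-3.14, 3.14]. Speed limits (rad/s): [2.57, 2.57, 3.14, 3.14, 3.14, 3.14].

### API

Orientations are given as a 3x3 rotation matrix whose columns are the frame's x, y, z axes.
In Python, from cell import state, read_camera, get_calibration, hand_in gives the robot as it stands. The module is installed in compiled form; this text tells all that it offers.
- The arm moves only by the tool carry_out, never from a script. Its argument "plan" is a list that holds one entry, the list of rows, each a list of 5 numbers: the finger opening in mm, from 0 to 85.4, then the shift along the world's x, y, z in units of 25 mm (1.0 is 25 mm), then the turn about the world's z in units of 5 degrees (1.0 is 5 degrees). In form: [[[hand, tx, ty, tz, roll], ...]]. A call has 1 to 5 rows; each row is the pose to reach, as a shift and turn from the pose commanded when the call began; what a row does not reach only later rows make up. A row lasts 1/10 s, in which the tool goes at most 50 mm and 8.59 degrees, less where a joint would pass 70% of its speed; a pose out of reach is approached as far as the arm can. A call with a gripper value outside its range is refused whole. The fingers move at their own pace and stop on an object; "newtons" is the grip in N (left out, the last holds). Time passes only in rows, so rows that repeat a pose let the fingers close. It gives the time, the measured TCP pose, the force, the opening and the grip force at its end, in the units of the state.
- state(): the state, without advancing time (a new reading comes with each control period).
- read_camera(name): name is "side" or "top" or "wrist"; returns the picture (384x512x3 uint8, red, green, blue); there is no depth.
- get_calibration(name): a dict with "fx", "fy", "cx", "cy" (pixels), "xyz" and "rotation" of the camera in the world. Camera axes: x right, y down, z forward; pixel columns grow to the right and rows downward; lengths in m; the calibration is good to about 2 mm. A picture is of the moment at which its call begins: read the wrist's pose just before it. get_calibration takes no time and is no camera call; for the wrist camera it gives the pose at the moment of the call.
- hand_in(): hands the job in; it is judged then, once.
The state is a dict: "time_s": time; "q": joint angles; "dq": joint speeds; "joint_efforts": joint torques, N m; "eef_pos": TCP position; "tool_rot": TCP orientation; "contact_force": force on the tool from outside, world axes, zero at the start; "moment": the same for the moment, N m; "grip_width": opening from 0.0 (shut) to 1.0 (fully open); "gripper_force": force on a finger pad.
Only numpy, scipy, OpenCV 4.12 (cv2) and the standard library are available. Lean on these libraries where they do the work, as an engineer would, in place of code of your own. Each camera call takes 0.05 s, during which the arm holds its last target. There are 200 camera calls.

## Working session

There is one attempt and no reset: what is moved stays moved. The work goes in short steps, Python scripts to look and compute and a tool call to move; the robot and the scene stay as the last step left them, time stands still between calls to the robot, and variables do not carry over. Pictures are saved under pics/ and viewed, at most 10 in all, crops included, and the job is handed in when it is done.

Besides the shell and the picture viewer there is one more tool, called after ">>>" in YAML: its name, and indented under it one key for each argument. carry_out: Moves the arm, as the interface text tells. Its arguments: {"type":"object","properties":{"plan":{"type":"array"},"newtons":{"type":"number"}},"required":["plan"]}

```bash
mkdir -p pics; cat > h.py <<'E'
import numpy as np, cv2
from cell import state, read_camera, get_calibration
def snap(n,f):
    c=get_calibration(n); im=np.asarray(read_camera(n)); cv2.imwrite(f'pics/{f}.png',im[:,:,::-1]); np.save(f'pics/{f}.npy',im); return im,c
def ray(c,u,v,z):
    R=np.array(c['rotation']);o=np.array(c['xyz']);d=R@np.array([(u-c['cx'])/c['fx'],(v-c['cy'])/c['fy'],1]);return o+d*(z-o[2])/d[2]
def proj(c,p):
    q=np.array(c['rotation']).T@(np.array(p)-np.array(c['xyz']));return np.array([c['fx']*q[0]/q[2]+c['cx'],c['fy']*q[1]/q[2]+c['cy']])
E
python3 - <<'E'
from h import *
ims=[snap(n,n+'0') for n in ('top','side','wrist')]
for i,c in ims: print(c)
a=np.vstack([ims[0][0]]);cv2.imwrite('pics/top0x.png',cv2.resize(a,(800,600))[:,:,::-1])
print(state())
E
```

```text
{'fx': 441.586072456252, 'fy': 441.586072456252, 'cx': 250.51930281174648, 'cy': 195.90464116911713, 'xyz': array([ 0.36284064, -0.09405655,  1.36663836]), 'rotation': array([[-0.02937963, -0.99098757,  0.13069229],
       [-0.99942313,  0.02689473, -0.02073832],
       [ 0.01703648, -0.13122618, -0.99120606]])}
{'fx': 480.13062688817115, 'fy': 480.13062688817115, 'cx': 255.78215209951296, 'cy': 187.27911117949427, 'xyz': array([-0.7483452 , -1.00336262,  1.0058683 ]), 'rotation': array([[ 0.56939951, -0.40663874,  0.71444323],
       [-0.8220294 , -0.28926063,  0.49050582],
       [ 0.00720163, -0.86658711, -0.49897386]])}
{'fx': 323.7681529671176, 'fy': 323.7681529671176, 'cx': 256.67824427718614, 'cy': 196.07847182348556, 'xyz': array([0.17715674, 0.5500779 , 0.37266367]), 'rotation': array([[ 0.41317848,  0.87886681,  0.23848831],
       [ 0.91064494, -0.39787695, -0.11144383],
       [-0.00305528,  0.26322436, -0.96472981]])}
{'time_s': 0.15, 'q': array([ 1.03369997e+00,  3.77913518e-01,  7.99683445e-02,  1.27440882e+00,
       -5.08667735e-06,  1.46054101e+00]), 'dq': array([ 1.48879980e-03,  1.43638047e-04,  4.55632228e-03,  2.77154061e-04,
       -1.15095367e-04,  8.51092249e-05]), 'joint_efforts': array([ 5.78729541e-04, -4.64035213e+01,  2.70170313e+01,  1.38905659e-02,
       -1.11493855e-04,  5.03741049e-06]), 'eef_pos': array([0.23790672, 0.52323217, 0.40397865]), 'tool_rot': array([[-9.10278024e-01,  4.13996728e-01, -7.92599621e-04],
       [ 4.13997454e-01,  9.10277051e-01, -1.34094703e-03],
       [ 1.66337561e-04, -1.54876884e-03, -9.99998787e-01]]), 'contact_force': array([-0.23145613, -0.54917121,  0.00736939]), 'moment': array([-0.00657058,  0.03043479, -0.03138773]), 'gripper_force': 0.0, 'grip_width': 1.0017287538196806}
```

View pics/top0.png

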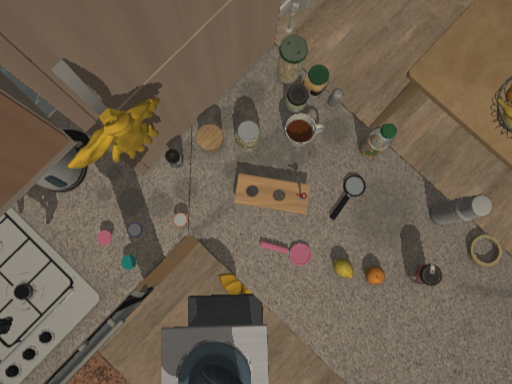

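View pics/side0.png

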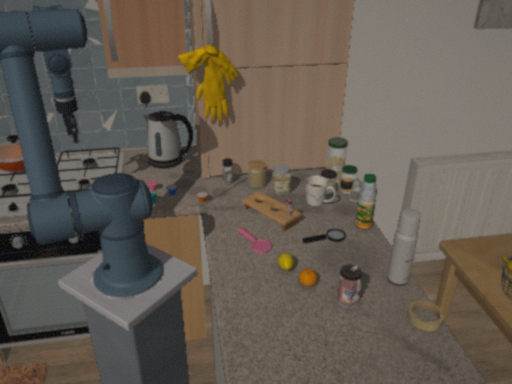

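```bash
python3 - <<'E'
from h import *
im=np.load('pics/top0.npy')
a=cv2.resize(im[170:275,90:240],None,fx=4,fy=4,interpolation=cv2.INTER_CUBIC)
b=cv2.resize(im[160:265,230:380],None,fx=4,fy=4,interpolation=cv2.INTER_CUBIC)
w=np.load('pics/wrist0.npy')
cv2.imwrite('pics/c1.png',np.vstack([a,b])[:,:,::-1][:840] if 0 else cv2.resize(np.vstack([np.hstack([a,b])]),(800,280))[:,:,::-1])
c=get_calibration('top')
print(proj(c,[0,0,0]),proj(c,state()['eef_pos']))
for n,u,v,z in [('blue',135,229,.032),('or',180,219,.032),('h1',252,190,.044),('h2',279,195,.044),('post',303,195,.1),('lens',354,186,.006),('tail',333,217,.008)]: print(n,ray(c,u,v,z))
E
```

```text
[214.4464503  379.08184162] [-50.05445088 323.23289906]
blue [0.44793237 0.22812535 0.032     ]
or [0.47426769 0.09300762 0.032     ]
h1 [ 0.55513459 -0.12674056  0.044     ]
h2 [ 0.53765458 -0.20797244  0.044     ]
post [ 0.52836457 -0.27282432  0.1       ]
lens [ 0.56471697 -0.44731762  0.006     ]
tail [ 0.46923609 -0.37571825  0.008     ]
```

View pics/c1.png

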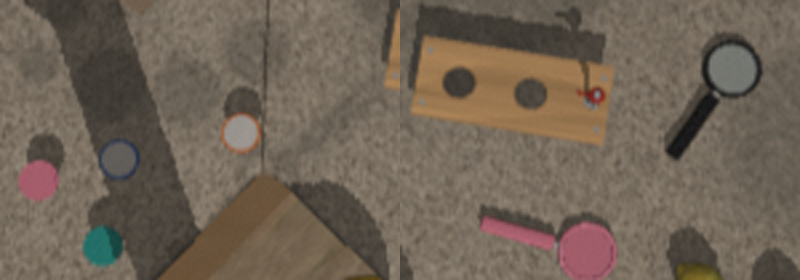

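View pics/wrist0.png

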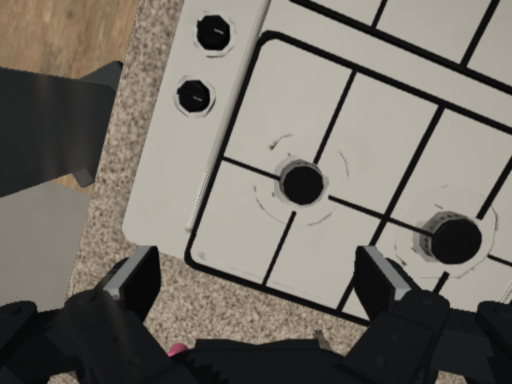

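The crop shows the orange-rimmed capsule at top px (180,219) and the blue-rimmed one at (135,229). The holes are at (252,190) and (279,195), the post at the right end, and the black lens glass at (354,186). The wrist view shows only the hob. I'm going above the orange capsule.

>>> carry_out:
  plan:
    - [[85, 0.94, -1.7, -0.4, -1.6], [85, 1.9, -3.4, -0.8, -3.2], [85, 2.8, -5.1, -1.2, -4.8], [85, 3.8, -6.9, -1.6, -6.4], [85, 4.7, -8.6, -2, -8]]

```text
time_s: 0.65
eef_pos: [0.3552, 0.3081, 0.3546]
tool_rot: [[-0.427, 0.904, 0.0], [0.904, 0.427, 0.0], [-0.0, 0.0, -1.0]]
contact_force: [1.0, 0.1, 0.4]
grip_width: 0.992
gripper_force: 0.0
```

>>> carry_out:
  plan:
    - [[85, 0.94, -1.7, -0.4, -1.6], [85, 1.9, -3.4, -0.8, -3.2], [85, 2.8, -5.1, -1.2, -4.8], [85, 3.8, -6.9, -1.6, -6.4], [85, 4.7, -8.6, -2, -7.5]]

```text
time_s: 1.15
eef_pos: [0.4722, 0.0942, 0.305]
tool_rot: [[0.212, 0.977, 0.0], [0.977, -0.212, 0.0], [0.0, 0.0, -1.0]]
contact_force: [0.4, 0.6, -0.2]
grip_width: 0.994
gripper_force: 0.0
```

>>> carry_out:
  plan:
    - [[75, 0, 0, 0, 0], [75, 0, 0, 0, 0]]

```text
time_s: 1.35
eef_pos: [0.4716, 0.0952, 0.3048]
tool_rot: [[0.209, 0.978, -0.002], [0.978, -0.209, 0.0], [0.0, -0.002, -1.0]]
contact_force: [-0.6, 0.9, -0.3]
grip_width: 0.881
gripper_force: 0.0
```

```bash
cat >> h.py <<'E'
def blob(m,area=40):
    n,l,s,ce=cv2.connectedComponentsWithStats(m.astype(np.uint8));return [(s[i,4],s[i,:4],ce[i]) for i in np.argsort(-s[:,4]) if i and s[i,4]>area][:4] if n>1 else []
def hsv(im): return cv2.cvtColor(im,cv2.COLOR_RGB2HSV).astype(int)
def pt(s,d=.155): return s['eef_pos']+d*s['tool_rot'][:,2]
E
python3 - <<'E'
from h import *
s=state(); im,c=snap('wrist','w1'); print(s['time_s'],s['eef_pos'],s['tool_rot'].round(3).tolist(),s['q'].round(2))
print('grasp px',proj(c,pt(s)))
H=hsv(im); m=(H[...,0]>5)&(H[...,0]<22)&(H[...,1]>140)&(H[...,2]>80)
for b in blob(m): print(b)
E
```

```text
1.35 [0.47161404 0.09516622 0.30484183] [[0.209, 0.978, -0.002], [0.978, -0.209, 0.0], [0.0, -0.002, -1.0]] [ 0.07  0.25 -0.37  0.96  0.    1.85]
grasp px [256.38566971 269.16733018]
(np.int32(502), array([230, 170,  58,  55], dtype=int32), array([258.64741036, 194.05976096]))
(np.int32(70), array([186, 193,  12,  19], dtype=int32), array([191.04285714, 201.07142857]))
```

View pics/w1.png

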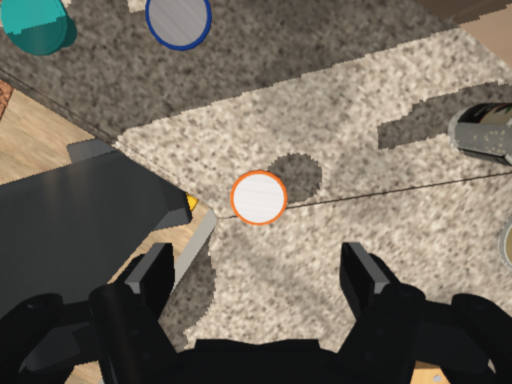

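```bash
python3 - <<'E'
from h import *
s=state(); c=get_calibration('wrist'); im=np.load('pics/w1.npy')
p=ray(c,259,197.5,.032); g=pt(s); print('orange',p,'units',(p-g)/.025)
print('scale dia', (ray(c,288,197,.032)-ray(c,230,197,.032)))
H=hsv(im); m=(H[...,0]>100)&(H[...,0]<125)&(H[...,1]>150); m[100:]=0
for b in blob(m): print(b)
print('blue',ray(c,178.5,17,.032))
t=get_calibration('top')
print('top proj',proj(t,p),proj(t,ray(c,178.5,17,.032)))
T=np.load('pics/top0.npy');H=hsv(T);m=(H[...,0]>5)&(H[...,0]<22)&(H[...,1]>120)&(H[...,2]>90);m[:210]=0;m[232:]=0;m[:,:165]=0;m[:,195:]=0;print(blob(m,5))
E
```

```text
orange [0.47237389 0.09441047 0.032     ] units [ 0.05429204 -0.07367372 -4.72428409]
scale dia [ 0.04401395 -0.00925347  0.        ]
(np.int32(424), array([146,   0,  66,  51], dtype=int32), array([182.81603774,  30.56367925]))
blue [0.44513839 0.22901937 0.032     ]
top proj [179.53944936 219.63885213] [134.69657197 229.93897565]
[(np.int32(10), array([173, 216,   3,  10], dtype=int32), array([173.5, 220.5])), (np.int32(7), array([179, 212,   7,   3], dtype=int32), array([182.        , 212.57142857])), (np.int32(6), array([186, 216,   2,   5], dtype=int32), array([186.66666667, 217.83333333]))]
```

>>> carry_out:
  plan:
    - [[65, 0, 0, -1.5, 0], [65, 0, 0, -3, 0], [65, 0, 0, -4, 0], [65, 0, 0, -4.5, 0], [65, 0, 0, -4.5, 0]]

```text
time_s: 1.9
eef_pos: [0.4696, 0.0977, 0.1913]
tool_rot: [[0.204, 0.979, -0.004], [0.979, -0.204, -0.0], [-0.001, -0.004, -1.0]]
contact_force: [-0.8, 0.2, 0.2]
grip_width: 0.76
gripper_force: 0.0
```

>>> carry_out:
  plan:
    - [[40, 0, 0, 0, 0], [40, 0, 0, 0, 0], [40, 0, 0, 0, 0], [40, 0, 0, 0, 0], [40, 0, 0, 0, 0]]
  newtons: 25

```text
time_s: 2.4
eef_pos: [0.4722, 0.0965, 0.1941]
tool_rot: [[0.207, 0.978, 0.002], [0.978, -0.207, 0.001], [0.002, 0.002, -1.0]]
contact_force: [-0.7, 1.9, 6.6]
grip_width: 0.492
gripper_force: 25.5
```

```bash
python3 - <<'E'
from h import *
s=state(); im,c=snap('wrist','w2'); print(s['time_s'],s['eef_pos'],s['grip_width']*85.4,s['gripper_force'],s['contact_force'])
print('tip px',proj(c,pt(s,.17)))
E
```

```text
2.4 [0.47221403 0.09650414 0.19413182] 42.013799021023814 25.52961140871048 [-0.67391916  1.86631133  6.55634028]
tip px [256.41764309 253.67854027]
```

View pics/w2.png

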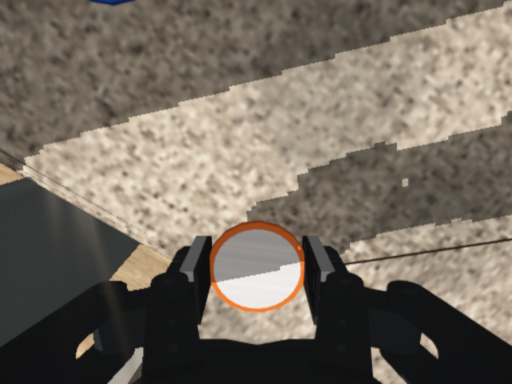

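The picture shows the orange capsule squarely between the pads at about (257,265). Now I lift it and view the rack from above the focus hole.

>>> carry_out:
  plan:
    - [[40, 0, 0, 1.5, 0], [40, 0, 0, 3.5, 0], [40, 0.4, -1.8, 4.5, 0], [40, 0.8, -3.6, 5.5, 0], [40, 1.2, -5.4, 6.5, 0]]

```text
time_s: 2.95
eef_pos: [0.5003, -0.0338, 0.3538]
tool_rot: [[0.206, 0.979, 0.002], [0.979, -0.206, -0.001], [-0.0, 0.002, -1.0]]
contact_force: [1.1, 0.6, -0.9]
grip_width: 0.493
gripper_force: 25.7
```

>>> carry_out:
  plan:
    - [[40, 0.4, -1.8, 0, 0], [40, 0.8, -3.6, 0, 0], [40, 1.1, -5.2, 0, 0], [40, 1.4, -6.8, 0, 0], [40, 1.4, -6.8, 0, 0]]

```text
time_s: 3.45
eef_pos: [0.5358, -0.2074, 0.352]
tool_rot: [[0.213, 0.977, 0.002], [0.977, -0.213, -0.003], [-0.003, 0.003, -1.0]]
contact_force: [0.0, 0.7, -0.9]
grip_width: 0.494
gripper_force: 25.7
```

>>> carry_out:
  plan:
    - [[40, 0, 0, 0, 0], [40, 0, 0, 0, 0]]

```text
time_s: 3.65
eef_pos: [0.5349, -0.2018, 0.3519]
tool_rot: [[0.207, 0.978, -0.0], [0.978, -0.207, 0.001], [0.0, -0.0, -1.0]]
contact_force: [-0.1, 0.2, -0.6]
grip_width: 0.492
gripper_force: 25.7
```

```bash
python3 - <<'E'
from h import *
s=state(); im,c=snap('wrist','w3'); print(s['time_s'],s['eef_pos'],s['tool_rot'].round(3).tolist(),s['grip_width']*85.4,s['gripper_force'],s['contact_force'])
t=get_calibration('top')
for h in ([.555,-.127,.044],[.538,-.208,.044]): print(proj(c,h))
E
```

```text
3.65 [ 0.53492803 -0.20183737  0.35190783] [[0.207, 0.978, -0.0], [0.978, -0.207, 0.001], [0.0, -0.0, -1.0]] 42.0562624634276 25.678927302360535 [-0.1461467   0.1962653  -0.61297354]
[262.03421991  92.89388441]
[261.65470552 191.23229861]
```

View pics/w3.png

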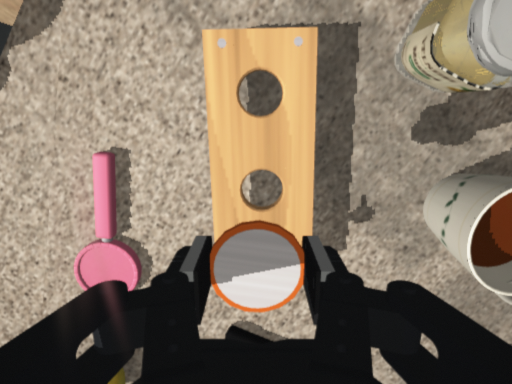

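```bash
python3 - <<'E'
from h import *
s=state(); c=get_calibration('wrist'); im=np.load('pics/w3.npy'); H=hsv(im)
wood=((H[...,0]>8)&(H[...,0]<20)&(H[...,1]>90)&(H[...,2]>150)).astype(np.uint8)
P=[]
for (y0,y1) in ((60,126),(160,216)):
    sub=1-wood[y0:y1,225:300]; b=blob(sub)[0]; print(b[0],b[1]+[225,y0,0,0],b[2]+[225,y0])
    cn=max(cv2.findContours(sub,cv2.RETR_EXTERNAL,cv2.CHAIN_APPROX_NONE)[0],key=cv2.contourArea).reshape(-1,2)+[225,y0]
    pts=np.array([ray(c,u,v,.044)[:2] for u,v in cn],np.float32)
    P.append(pts); print('circle',cv2.fitEllipse(pts*1000),cv2.minEnclosingCircle(pts*1000))
# board: rows edges
E
```

```text
1686 [237  69  45  48] [259.07236062  92.61269276]
circle ((552.6199951171875, -126.27169799804688), (35.8397102355957, 36.51026153564453), 41.38257598876953) ((552.435302734375, -126.42509460449219), 18.65810203552246)
1325 [241 170  41  40] [261.09811321 189.50415094]
circle ((537.8119506835938, -206.3455047607422), (35.35677719116211, 36.58264923095703), 131.28829956054688) ((537.960693359375, -206.64146423339844), 18.712177276611328)
```

```bash
python3 - <<'E'
from h import *
s=state(); c=get_calibration('wrist'); im=np.load('pics/w3.npy'); H=hsv(im)
m=(H[...,0]>3)&(H[...,0]<14)&(H[...,1]>190); m[:215]=0; m[320:]=0; m[:,:205]=0; m[:,312:]=0
b=blob(m)[0]; print(b)
cn=max(cv2.findContours(m.astype(np.uint8),cv2.RETR_EXTERNAL,cv2.CHAIN_APPROX_NONE)[0],key=len)
for z in(.188,.193,.198):
    pts=np.array([ray(c,*q,s['eef_pos'][2]-.352+z)[:2] for q in cn.reshape(-1,2)],np.float32)*1000
    o=cv2.minEnclosingCircle(pts); print(z,o, o[0]-pt(s)[:2]*1000)
print('to plain',(np.array([.5527,-.1263])-pt(s)[:2])/.025, s['eef_pos'])
E
```

```text
(np.int32(1190), array([210, 221,  95,  91], dtype=int32), array([256.61596639, 255.46722689]))
0.188 ((534.2019653320312, -205.54800415039062), 22.56437110900879) [-0.68687855 -4.10028206]
0.193 ((534.747802734375, -202.96267700195312), 21.714969635009766) [-0.14104115 -1.51495492]
0.198 ((535.293701171875, -200.3773193359375), 20.865522384643555) [0.40485729 1.07040275]
to plain [0.71244624 3.00590888] [ 0.53493912 -0.20150718  0.35194893]
```

>>> carry_out:
  plan:
    - [[40, 0.4, 1.6, -0.5, 0], [40, 0.73, 3.14, -1.5, 0], [40, 0.73, 3.14, -3, 0], [40, 0.73, 3.14, -3.8, 0], [40, 0.73, 3.14, -3.8, 0]]

```text
time_s: 4.2
eef_pos: [0.5514, -0.1217, 0.2539]
tool_rot: [[0.204, 0.979, -0.007], [0.979, -0.204, 0.002], [0.001, -0.007, -1.0]]
contact_force: [-0.3, -0.4, 0.1]
grip_width: 0.496
gripper_force: 25.7
```

>>> carry_out:
  plan:
    - [[40, 0, 0, 0, 0], [40, 0, 0, 0, 0], [40, 0, 0, 0, 0]]

```text
time_s: 4.5
eef_pos: [0.5542, -0.1244, 0.2587]
tool_rot: [[0.207, 0.978, 0.003], [0.978, -0.207, -0.001], [-0.0, 0.003, -1.0]]
contact_force: [0.3, 0.2, -0.7]
grip_width: 0.491
gripper_force: 25.7
```

```bash
python3 - <<'E'
from h import *
s=state(); im,c=snap('wrist','w4'); print(s['time_s'],s['eef_pos'],s['tool_rot'].round(3).tolist(),s['contact_force'])
print('units to go',(np.array([.5532,-.1233])-s['eef_pos'][:2])/.025)
E
```

```text
4.5 [ 0.55423594 -0.12440292  0.25866749] [[0.207, 0.978, 0.003], [0.978, -0.207, -0.001], [-0.0, 0.003, -1.0]] [ 0.34359466  0.16682966 -0.7188258 ]
units to go [-0.0414375   0.04411665]
```

>>> carry_out:
  plan:
    - [[40, -0.04, 0.04, -0.4, 0], [40, -0.04, 0.04, -0.8, 0], [40, -0.04, 0.04, -1.2, 0], [40, -0.04, 0.04, -1.5, 0], [40, -0.04, 0.04, -1.7, 0]]

```text
time_s: 5.05
eef_pos: [0.552, -0.1229, 0.2155]
tool_rot: [[0.207, 0.978, -0.001], [0.978, -0.207, 0.0], [0.0, -0.001, -1.0]]
contact_force: [-14.9, 4.9, 49.0]
grip_width: 0.491
gripper_force: 51.4
```

>>> carry_out:
  plan:
    - [[40, 0, 0, 0, 0], [40, 0, 0, 0, 0], [40, 0, 0, 0, 0]]

```text
time_s: 5.35
eef_pos: [0.5518, -0.1228, 0.2157]
tool_rot: [[0.207, 0.978, -0.001], [0.978, -0.207, 0.0], [-0.0, -0.001, -1.0]]
contact_force: [-5.8, 2.3, 15.5]
grip_width: 0.495
gripper_force: 34.2
```

>>> carry_out:
  plan:
    - [[40, 0, 0, 0.1, 0], [60, 0, 0, 0.12, 0], [62, 0, 0, 0.12, 0], [62, 0, 0, 0.12, 0], [62, 0, 0, 0.12, 0]]

```text
time_s: 5.85
eef_pos: [0.5524, -0.1231, 0.217]
tool_rot: [[0.207, 0.978, -0.0], [0.978, -0.207, 0.0], [0.0, -0.0, -1.0]]
contact_force: [-0.6, -0.4, -0.2]
grip_width: 0.727
gripper_force: 0.0
```

>>> carry_out:
  plan:
    - [[65, 0, 0, 0.8, 0], [65, 0, 0, 2.8, 0], [65, 0, -1, 4.8, 0], [65, 0, -1.5, 5.8, 0], [65, 0, -1.5, 5.8, 0]]

```text
time_s: 6.35
eef_pos: [0.5541, -0.1628, 0.3677]
tool_rot: [[0.209, 0.978, 0.009], [0.978, -0.209, -0.005], [-0.003, 0.01, -1.0]]
contact_force: [0.6, -0.0, -0.0]
grip_width: 0.759
gripper_force: 0.0
```

```bash
python3 - <<'E'
from h import *
s=state(); im,c=snap('wrist','w5'); print(s['time_s'],s['eef_pos'],s['tool_rot'].round(3).tolist(),s['contact_force'],s['grip_width']*85.4)
i2,c2=snap('side','s5');a=cv2.resize(i2[170:250,220:320],(512,410),interpolation=cv2.INTER_CUBIC)
cv2.imwrite('pics/m5.png',np.vstack([im[:220],a])[:600,:,::-1])
E
```

```text
6.35 [ 0.55414284 -0.16282606  0.36769833] [[0.209, 0.978, 0.009], [0.978, -0.209, -0.005], [-0.003, 0.01, -1.0]] [ 0.62005947 -0.02534715 -0.00293167] 64.85184049037547
```

View pics/m5.png

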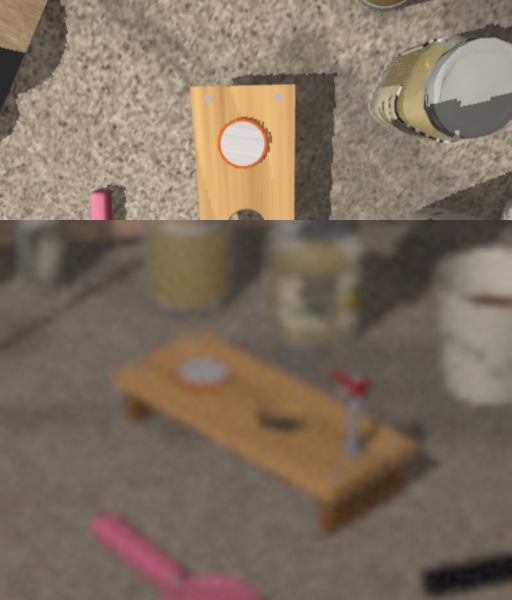

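Orange sits flush in the far hole (wrist px (244,143); flat on the board in the side view). Next, the blue capsule.

>>> carry_out:
  plan:
    - [[70, -0.5, 1.7, -0.2, 0], [70, -1, 3.4, -0.4, 0], [70, -1.5, 5.1, -0.6, 0], [70, -2, 6.8, -0.8, 0], [70, -2.5, 8.5, -1, 0]]

```text
time_s: 6.95
eef_pos: [0.488, 0.0539, 0.335]
tool_rot: [[0.207, 0.978, -0.004], [0.978, -0.207, 0.0], [-0.0, -0.004, -1.0]]
contact_force: [0.8, 1.0, -0.1]
grip_width: 0.818
gripper_force: 0.0
```

>>> carry_out:
  plan:
    - [[65, -0.5, 1.7, -0.5, 0], [65, -1, 3.4, -1, 0], [65, -1.5, 5.1, -1.4, 0], [65, -1.9, 6.8, -1.5, 0], [65, -1.9, 7.2, -1.5, 0]]

```text
time_s: 7.45
eef_pos: [0.4392, 0.235, 0.2971]
tool_rot: [[0.201, 0.98, -0.006], [0.98, -0.201, -0.001], [-0.002, -0.006, -1.0]]
contact_force: [-0.2, -0.1, -0.4]
grip_width: 0.759
gripper_force: 0.0
```

>>> carry_out:
  plan:
    - [[65, 0, 0, 0, 0], [65, 0, 0, 0, 0], [65, 0, 0, 0, 0]]

```text
time_s: 7.75
eef_pos: [0.4426, 0.2308, 0.2995]
tool_rot: [[0.209, 0.978, -0.001], [0.978, -0.209, -0.001], [-0.001, -0.0, -1.0]]
contact_force: [-0.3, 0.1, 0.5]
grip_width: 0.761
gripper_force: 0.0
```

```bash
python3 - <<'E'
from h import *
s=state(); im,c=snap('wrist','w6'); print(s['time_s'],s['eef_pos'],s['tool_rot'].round(3).tolist())
H=hsv(im); m=((H[...,0]>100)&(H[...,0]<125)&(H[...,1]>150)&(H[...,2]>60)).astype(np.uint8)
m[:120]=0;m[250:]=0
print(blob(m)); cn=max(cv2.findContours(m,cv2.RETR_EXTERNAL,cv2.CHAIN_APPROX_NONE)[0],key=len).reshape(-1,2)
pts=np.array([ray(c,*q,.032)[:2] for q in cn],np.float32)*1000
o=cv2.minEnclosingCircle(pts); print(o,'units',(np.array(o[0])/1000-s['eef_pos'][:2])/.025)
E
```

```text
7.75 [0.44261351 0.23077016 0.29947937] [[0.209, 0.978, -0.001], [0.978, -0.209, -0.001], [-0.001, -0.0, -1.0]]
[(np.int32(405), array([233, 168,  57,  57], dtype=int32), array([261.13333333, 192.20740741]))]
((446.0166015625, 230.6161651611328), 22.15212631225586) units [ 0.13612361 -0.00615985]
```

>>> carry_out:
  plan:
    - [[65, 0.14, -0.05, -1.5, 0], [65, 0.14, -0.05, -3, 0], [65, 0.14, -0.05, -3.9, 0], [65, 0.14, -0.05, -4.15, 0], [65, 0.14, -0.05, -4.15, 0]]

```text
time_s: 8.3
eef_pos: [0.4458, 0.2297, 0.1956]
tool_rot: [[0.209, 0.978, -0.002], [0.978, -0.209, -0.001], [-0.001, -0.001, -1.0]]
contact_force: [-0.4, 0.1, 0.1]
grip_width: 0.764
gripper_force: 0.0
```

>>> carry_out:
  plan:
    - [[65, 0, 0, 0, 0], [40, 0, 0, 0, 0], [40, 0, 0, 0, 0], [40, 0, 0, 0, 0], [40, 0, 0, 0, 0]]
  newtons: 25

```text
time_s: 8.8
eef_pos: [0.4469, 0.231, 0.1979]
tool_rot: [[0.207, 0.978, 0.003], [0.978, -0.207, 0.001], [0.001, 0.003, -1.0]]
contact_force: [-0.7, -1.2, 6.3]
grip_width: 0.497
gripper_force: 24.6
```

>>> carry_out:
  plan:
    - [[40, 0, 0, 0, 0], [40, 0, 0, 0.8, 0], [40, 0, 0, 2.5, 0], [40, 0.3, -1.7, 4, 0], [40, 0.6, -3.4, 5.5, 0]]

```text
time_s: 9.3
eef_pos: [0.4592, 0.1563, 0.3266]
tool_rot: [[0.204, 0.979, 0.003], [0.979, -0.204, 0.0], [0.001, 0.002, -1.0]]
contact_force: [1.2, 0.1, 0.3]
grip_width: 0.492
gripper_force: 25.5
```

>>> carry_out:
  plan:
    - [[40, 0.4, -1.8, 0.4, 0], [40, 0.8, -3.6, 0.8, 0], [40, 1.2, -5.4, 0.8, 0], [40, 1.6, -7.2, 0.8, 0], [40, 2, -9, 0.8, 0]]

```text
time_s: 9.8
eef_pos: [0.5093, -0.0705, 0.3455]
tool_rot: [[0.207, 0.978, 0.002], [0.978, -0.207, -0.0], [0.0, 0.002, -1.0]]
contact_force: [0.5, 0.8, 0.8]
grip_width: 0.49
gripper_force: 25.5
```

>>> carry_out:
  plan:
    - [[40, 0.4, -1.6, 0, 0], [40, 0.8, -3.2, 0, 0], [40, 1.1, -4.9, 0, 0], [40, 1.1, -4.9, 0, 0], [40, 1.1, -4.9, 0, 0]]

```text
time_s: 10.3
eef_pos: [0.5366, -0.192, 0.3446]
tool_rot: [[0.209, 0.978, 0.001], [0.978, -0.209, 0.0], [0.0, 0.001, -1.0]]
contact_force: [-0.0, -0.1, -0.8]
grip_width: 0.493
gripper_force: 25.5
```

>>> carry_out:
  plan:
    - [[40, 0, 0, 0, 0], [40, 0, 0, 0, 0], [40, 0, 0, 0, 0]]

```text
time_s: 10.6
eef_pos: [0.5365, -0.1899, 0.3444]
tool_rot: [[0.205, 0.979, 0.0], [0.979, -0.205, 0.0], [0.0, 0.0, -1.0]]
contact_force: [-0.9, 0.4, -0.3]
grip_width: 0.493
gripper_force: 25.5
```

```bash
python3 - <<'E'
from h import *
s=state(); im,c=snap('wrist','w7'); print(s['time_s'],s['eef_pos'],s['tool_rot'].round(3).tolist())
H=hsv(im)
m=((H[...,0]>100)&(H[...,0]<125)&(H[...,1]>150)&(H[...,2]>60)).astype(np.uint8)
m[:215]=0;m[330:]=0;m[:,:205]=0;m[:,312:]=0
print(blob(m)[:1]); cn=max(cv2.findContours(m,cv2.RETR_EXTERNAL,cv2.CHAIN_APPROX_NONE)[0],key=len).reshape(-1,2)
for d in (.161,.163,.165):
    pts=np.array([ray(c,*q,s['eef_pos'][2]-d)[:2] for q in cn],np.float32)*1000
    o=cv2.minEnclosingCircle(pts); print(d,o,'off',np.array(o[0])-s['eef_pos'][:2]*1000)
wood=((H[...,0]>8)&(H[...,0]<20)&(H[...,1]>90)&(H[...,2]>150)).astype(np.uint8)
u,v=proj(c,[.5379,-.2064,.044]).astype(int); print(u,v)
sub=1-wood[v-28:v+28,u-36:u+36]
cn=max(cv2.findContours(sub,cv2.RETR_EXTERNAL,cv2.CHAIN_APPROX_NONE)[0],key=cv2.contourArea).reshape(-1,2)+[u-36,v-28]
pts=np.array([ray(c,*q,.044)[:2] for q in cn],np.float32)*1000
print('hole',cv2.minEnclosingCircle(pts),cv2.fitEllipse(pts))
E
```

```text
10.6 [ 0.53645992 -0.18993849  0.34443886] [[0.205, 0.979, 0.0], [0.979, -0.205, 0.0], [0.0, 0.0, -1.0]]
[(np.int32(1153), array([211, 215,  93,  87], dtype=int32), array([256.85949696, 250.14483955]))]
0.161 ((537.1188354492188, -188.08738708496094), 21.422626495361328) off [0.65891197 1.85110712]
0.163 ((536.9171752929688, -189.05433654785156), 21.752737045288086) off [0.45725182 0.88415765]
0.165 ((536.715576171875, -190.02134704589844), 22.08281135559082) off [ 0.2556527  -0.08285285]
262 204
hole ((534.0888671875, -220.38250732421875), 32.60523986816406) ((535.369140625, -213.66064453125), (45.80221176147461, 59.2491455078125), 81.74299621582031)
```

>>> carry_out:
  plan:
    - [[40, 0.05, -0.66, -0.5, 0], [40, 0.05, -0.66, -1.5, 0], [40, 0.05, -0.66, -2.8, 0], [40, 0.05, -0.66, -3.5, 0], [40, 0.05, -0.66, -3.5, 0]]

```text
time_s: 11.15
eef_pos: [0.5361, -0.2074, 0.253]
tool_rot: [[0.207, 0.978, -0.006], [0.978, -0.207, 0.003], [0.002, -0.007, -1.0]]
contact_force: [0.0, 0.6, -0.2]
grip_width: 0.49
gripper_force: 25.5
```

>>> carry_out:
  plan:
    - [[40, 0, 0, 0, 0], [40, 0, 0, 0, 0], [40, 0, 0, 0, 0]]

```text
time_s: 11.45
eef_pos: [0.5385, -0.2081, 0.2582]
tool_rot: [[0.207, 0.978, 0.003], [0.978, -0.207, -0.001], [-0.001, 0.003, -1.0]]
contact_force: [0.0, 0.1, 0.2]
grip_width: 0.487
gripper_force: 25.5
```

```bash
python3 - <<'E'
from h import *
s=state(); im,c=snap('wrist','w8'); print(s['time_s'],s['eef_pos'],(np.array([.5377,-.2064])-s['eef_pos'][:2])/.025)
H=hsv(im)
# orange rim now (seated, foil z=.048): checks the rack position
m=((H[...,0]>3)&(H[...,0]<14)&(H[...,1]>190)&(H[...,2]>80)).astype(np.uint8); m[200:]=0
print(blob(m)[:2]); cn=max(cv2.findContours(m,cv2.RETR_EXTERNAL,cv2.CHAIN_APPROX_NONE)[0],key=len).reshape(-1,2)
pts=np.array([ray(c,*q,.047)[:2] for q in cn],np.float32)*1000
print('orange',cv2.minEnclosingCircle(pts))
E
```

```text
11.45 [ 0.53853971 -0.20812935  0.25815693] [-0.03358837  0.06917419]
[(np.int32(943), array([207,  29,  85,  90], dtype=int32), array([249.59703075,  72.87062566]))]
orange ((552.0, -127.33745574951172), 22.127580642700195)
```

>>> carry_out:
  plan:
    - [[40, -0.04, 0.05, -0.4, 0], [40, -0.04, 0.05, -0.8, 0], [40, -0.04, 0.05, -1.1, 0], [40, -0.04, 0.05, -1.35, 0], [40, -0.04, 0.05, -1.5, 0]]

```text
time_s: 12.0
eef_pos: [0.5364, -0.2062, 0.218]
tool_rot: [[0.207, 0.978, -0.001], [0.978, -0.207, 0.001], [0.0, -0.002, -1.0]]
contact_force: [0.3, -0.3, -0.1]
grip_width: 0.495
gripper_force: 25.5
```

>>> carry_out:
  plan:
    - [[40, 0, 0, 0, 0], [40, 0, 0, 0, 0], [40, 0, 0, 0, 0]]

```text
time_s: 12.3
eef_pos: [0.5371, -0.2066, 0.2196]
tool_rot: [[0.207, 0.978, 0.001], [0.978, -0.207, -0.0], [-0.0, 0.001, -1.0]]
contact_force: [-0.3, -0.1, -0.2]
grip_width: 0.492
gripper_force: 25.5
```

>>> carry_out:
  plan:
    - [[40, 0, 0, -0.05, 0], [60, 0, 0, -0.05, 0], [62, 0, 0, -0.05, 0], [62, 0, 0, -0.05, 0], [62, 0, 0, -0.05, 0]]

```text
time_s: 12.8
eef_pos: [0.5368, -0.2064, 0.218]
tool_rot: [[0.207, 0.978, 0.0], [0.978, -0.207, -0.0], [-0.0, 0.0, -1.0]]
contact_force: [-0.4, 1.3, 0.9]
grip_width: 0.725
gripper_force: 0.0
```

>>> carry_out:
  plan:
    - [[65, 0, 0, 0.8, 0], [65, 0, 0, 2.6, 0], [65, 0, 0, 4.6, 0], [65, -0.3, -1.5, 5.5, 1.7], [65, -0.5, -3, 5.5, 3.4]]

```text
time_s: 13.3
eef_pos: [0.5256, -0.2822, 0.3609]
tool_rot: [[-0.096, 0.995, 0.008], [0.995, 0.097, -0.005], [-0.006, 0.007, -1.0]]
contact_force: [0.8, 0.1, -0.3]
grip_width: 0.765
gripper_force: 0.0
```

>>> carry_out:
  plan:
    - [[60, -0.2, -1.5, -0.4, 1.7], [60, -0.4, -3, -0.8, 3.4], [60, -0.5, -4.5, -1.4, 5], [60, -0.6, -5, -2.2, 6.6], [60, -0.6, -5, -2.2, 8.2]]

```text
time_s: 13.8
eef_pos: [0.5077, -0.4082, 0.2969]
tool_rot: [[-0.722, 0.692, -0.004], [0.692, 0.722, 0.003], [0.005, -0.0, -1.0]]
contact_force: [-0.5, 1.2, -0.3]
grip_width: 0.705
gripper_force: 0.0
```

>>> carry_out:
  plan:
    - [[60, 0, 0, 0, 1.5], [60, 0, 0, 0, 1.5], [60, 0, 0, 0, 1.5], [60, 0, 0, 0, 1.5]]

```text
time_s: 14.2
eef_pos: [0.5094, -0.4063, 0.3007]
tool_rot: [[-0.803, 0.595, 0.0], [0.595, 0.803, -0.0], [-0.0, 0.0, -1.0]]
contact_force: [-0.1, -0.5, 0.2]
grip_width: 0.703
gripper_force: 0.0
```

```bash
python3 - <<'E'
from h import *
s=state(); im,c=snap('wrist','w9'); print(s['time_s'],s['eef_pos'],s['tool_rot'].round(3).tolist(),c['xyz'])
i2,c2=snap('side','s9');i3,c3=snap('top','t9')
for n,i,cc,roi in (('w',im,c,None),('s',i2,c2,(190,225,275,300)),('t',i3,c3,(185,205,290,312))):
    H=hsv(i); m=((H[...,0]<6)|(H[...,0]>172))&(H[...,1]>150)&(H[...,2]>60)
    if roi: k=np.zeros_like(m);k[roi[0]:roi[1],roi[2]:roi[3]]=1;m&=k
    print(n,blob(m,3))
a=cv2.resize(i3[170:215,230:320],(512,256),interpolation=cv2.INTER_CUBIC)
cv2.imwrite('pics/m9.png',np.vstack([im,a[:216]])[:,:,::-1])
E
```

```text
14.2 [ 0.50944427 -0.40628435  0.30070519] [[-0.803, 0.595, 0.0], [0.595, 0.803, -0.0], [-0.0, 0.0, -1.0]] [ 0.45588457 -0.36725273  0.2694656 ]
w [(np.int32(912), array([468,  90,  44,  37], dtype=int32), array([487.33223684, 108.01425439]))]
s [(np.int32(4), array([289, 202,   2,   2], dtype=int32), array([289.5, 202.5]))]
t [(np.int32(8), array([299, 194,   4,   4], dtype=int32), array([301.  , 195.25])), (np.int32(5), array([304, 195,   3,   4], dtype=int32), array([305.2, 196.4]))]
```

View pics/m9.png

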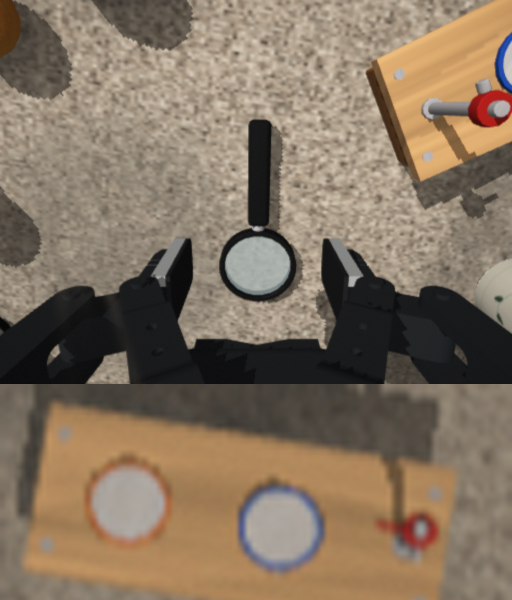

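```bash
python3 - <<'E'
from h import *
s=state(); c=get_calibration('wrist'); im=np.load('pics/w9.npy'); H=hsv(im)
# lens
blk=((H[...,2]<60)).astype(np.uint8); blk[:100]=0; blk[310:]=0; blk[:,:205]=0; blk[:,310:]=0
b=blob(blk,100); print([(x[0],x[1].tolist(),x[2].round(1)) for x in b])
gl=ray(c,258,264,.006); 
m=np.zeros_like(blk); m[125:220]=blk[125:220]; v,u=np.nonzero(m); 
for r in (130,150,170,190,210): uu=np.nonzero(blk[r])[0]; print(r,uu.min(),uu.max())
A=np.array([ray(c,x,y,.014)[:2] for x,y in zip(u,v)]); d=np.linalg.svd(A-A.mean(0),full_matrices=0)[2][0]; d*=np.sign(d[0]); print('dir deg',np.degrees(np.arctan2(d[1],d[0])),'glass',gl)
cn=max(cv2.findContours(blk,cv2.RETR_EXTERNAL,cv2.CHAIN_APPROX_NONE)[0],key=len).reshape(-1,2); cn=cn[cn[:,1]>232]
print('frame', [np.round(x,1) for x in cv2.minEnclosingCircle(np.array([ray(c,*q,.009)[:2] for q in cn],np.float32)*1000)])
print('tooly',np.degrees(np.arctan2(*s['tool_rot'][1::-1,1])), s['eef_pos'])
g=gl[:2]-.068*d; print('grip',g,'units',(g-s['eef_pos'][:2])/.025)
# post
p=np.array([.5253,-.2734])
for z in (.044,.084,.094,.104,.110): print(z,proj(c,[*p,z]).round(1))
t=np.linspace(0,6.28,60)
for h in (.084,.088,.092,.096,.100,.104):
    q=np.array([proj(c,[p[0]+.009*np.cos(a),p[1]+.009*np.sin(a),h+e]) for a in t for e in(-.004,.004)]); print(h,'u',q[:,0].min().round(1),q[:,0].max().round(1),'v',q[:,1].min().round(1),q[:,1].max().round(1))
red=(((H[...,0]<6)|(H[...,0]>172))&(H[...,1]>150)&(H[...,2]>60)); 
for r in range(88,130,3): uu=np.nonzero(red[r,440:])[0]; print(r,(uu.min()+440,uu.max()+440,len(uu)) if len(uu) else '')
cv2.imwrite('pics/z.png',cv2.resize(im[60:150,392:512],(800,600),interpolation=cv2.INTER_NEAREST)[:,:,::-1])
E
```

```text
[(np.int32(2239), [248, 120, 24, 107], array([259.1, 171.7])), (np.int32(1328), [220, 228, 76, 73], array([258. , 263.3]))]
130 249 270
150 249 270
170 249 269
190 249 269
210 249 268
dir deg -37.109953707454544 glass [ 0.56506165 -0.44687355  0.006     ]Traceback (most recent call last):
  File "<stdin>", line 11, in <module>
cv2.error: OpenCV(4.12.0) /io/opencv/modules/imgproc/src/shapedescr.cpp:201: error: (-215:Assertion failed) count >= 0 && (depth == CV_32F || depth == CV_32S) in function 'minEnclosingCircle'
```

```bash
python3 - <<'E'
from h import *
s=state(); c=get_calibration('wrist'); im=np.load('pics/w9.npy'); H=hsv(im)
d=np.array([np.cos(-.6477),np.sin(-.6477)]); gl=ray(c,258,264,.006)
print('tooly',np.degrees(np.arctan2(*s['tool_rot'][1::-1,1])), s['eef_pos'])
g=gl[:2]-.068*d; print('grip',g,'units',(g-s['eef_pos'][:2])/.025)
e=ray(c,258,226,.012);tl=ray(c,260,120,.014);print('by handle ends',e[:2]-.029*d,tl[:2]+.059*d)
p=np.array([.5253,-.2734])
for z in (.044,.084,.094,.104,.110): print(z,proj(c,[*p,z]).round(1))
t=np.linspace(0,6.28,60)
for h in (.084,.088,.092,.096,.100,.104):
    q=np.array([proj(c,[p[0]+.009*np.cos(a),p[1]+.009*np.sin(a),h+e]) for a in t for e in(-.004,.004)]); print(h,'u',q[:,0].min().round(1),q[:,0].max().round(1),'v',q[:,1].min().round(1),q[:,1].max().round(1))
red=(((H[...,0]<6)|(H[...,0]>172))&(H[...,1]>150)&(H[...,2]>60)); 
for r in range(88,130,4): uu=np.nonzero(red[r,440:])[0]; print(r,(uu.min()+440,uu.max()+440,len(uu)) if len(uu) else '')
cv2.imwrite('pics/z.png',cv2.resize(im[60:150,392:512],(800,600),interpolation=cv2.INTER_NEAREST)[:,:,::-1])
E
```

```text
tooly 53.51539512360755 [ 0.50944236 -0.40626688  0.30066067]
grip [ 0.51083344 -0.40584549] units [0.05564326 0.01685554]
by handle ends [ 0.5109828  -0.40659661] [ 0.51169256 -0.40661836]
0.044 [431.1 107.6]
0.084 [468.6 107.7]
0.094 [480.7 107.7]
0.104 [494.2 107.7]
0.11 [503.2 107.7]
0.084 u 448.0 490.3 v 90.2 124.7
0.088 u 452.1 495.5 v 89.8 125.1
0.092 u 456.4 501.1 v 89.4 125.5
0.096 u 460.9 506.8 v 89.0 125.9
0.1 u 465.6 512.9 v 88.5 126.4
0.104 u 470.5 519.3 v 88.0 126.8
88 
92 (np.int64(488), np.int64(503), 16)
96 (np.int64(477), np.int64(511), 35)
100 (np.int64(472), np.int64(511), 31)
104 (np.int64(470), np.int64(511), 21)
108 (np.int64(469), np.int64(511), 20)
112 (np.int64(469), np.int64(510), 20)
116 (np.int64(469), np.int64(508), 26)
120 (np.int64(472), np.int64(504), 33)
124 (np.int64(478), np.int64(499), 22)
128
```

View pics/z.png

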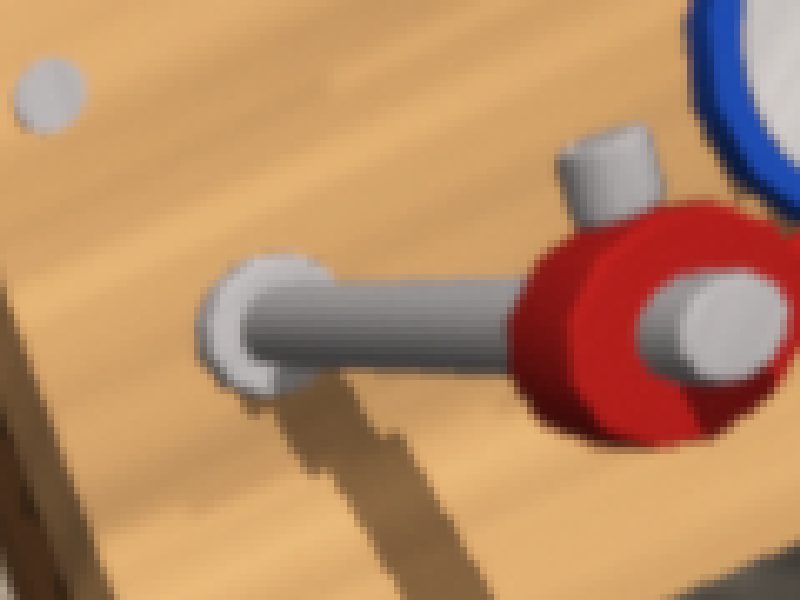

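Both capsules lie flat in their holes. The lens handle is at px (259,120–226) with the glass at (258,264), and the red collar is at about (489,108), which puts the pointer near z = 0.1025. Now I grasp the lens.

>>> carry_out:
  plan:
    - [[50, 0.06, 0, -1.5, -0.1], [45, 0.06, 0, -3, -0.1], [45, 0.06, 0, -4, -0.1], [45, 0.06, 0, -4.4, -0.1], [45, 0.06, 0, -4.6, -0.1]]

```text
time_s: 14.85
eef_pos: [0.5106, -0.4061, 0.1846]
tool_rot: [[-0.799, 0.601, -0.001], [0.601, 0.799, 0.001], [0.002, 0.0, -1.0]]
contact_force: [0.1, -0.0, 0.1]
grip_width: 0.528
gripper_force: 0.0
```

>>> carry_out:
  plan:
    - [[45, 0, 0, -0.15, 0], [45, 0, 0, -0.3, 0], [45, 0, 0, -0.35, 0], [45, 0, 0, -0.35, 0]]

```text
time_s: 15.25
eef_pos: [0.5111, -0.4067, 0.1774]
tool_rot: [[-0.799, 0.601, 0.001], [0.601, 0.799, -0.001], [-0.001, -0.0, -1.0]]
contact_force: [-0.1, 0.0, -0.0]
grip_width: 0.529
gripper_force: 0.0
```

>>> carry_out:
  plan:
    - [[10, 0, 0, 0, 0], [10, 0, 0, 0, 0], [10, 0, 0, 0, 0], [10, 0, 0, 0, 0], [10, 0, 0, 0, 0]]
  newtons: 60

```text
time_s: 15.75
eef_pos: [0.5111, -0.4066, 0.1774]
tool_rot: [[-0.799, 0.601, 0.001], [0.601, 0.799, -0.001], [-0.001, -0.0, -1.0]]
contact_force: [-0.4, 1.0, 5.1]
grip_width: 0.19
gripper_force: 61.4
```

>>> carry_out:
  plan:
    - [[10, 0, 0, 0, 0], [10, 0, 0, 0, 0]]

```text
time_s: 15.95
eef_pos: [0.5111, -0.4066, 0.1774]
tool_rot: [[-0.799, 0.601, 0.001], [0.601, 0.799, -0.001], [-0.001, -0.0, -1.0]]
contact_force: [-0.9, -0.0, 5.2]
grip_width: 0.19
gripper_force: 61.4
```

>>> carry_out:
  plan:
    - [[10, 0, 0, 0.2, 0], [10, 0, 0, 0.8, 0], [10, 0, 0, 2, 0], [10, 0, 0, 3.6, 0], [10, 0, 0, 5.2, 0]]

```text
time_s: 16.45
eef_pos: [0.5103, -0.4059, 0.3068]
tool_rot: [[-0.799, 0.601, -0.002], [0.601, 0.799, 0.002], [0.003, 0.001, -1.0]]
contact_force: [0.1, -1.3, -1.2]
grip_width: 0.189
gripper_force: 60.7
```

>>> carry_out:
  plan:
    - [[10, -0.1, 1, 0.6, 0], [10, -0.3, 2.5, 0.6, 0], [10, -0.5, 4, 0.6, 0], [10, -0.7, 5.5, 0.6, 0], [10, -0.85, 7, 0.6, 0]]

```text
time_s: 16.95
eef_pos: [0.4888, -0.2298, 0.3212]
tool_rot: [[-0.799, 0.601, -0.001], [0.601, 0.799, 0.001], [0.001, 0.0, -1.0]]
contact_force: [0.5, 0.4, -0.3]
grip_width: 0.19
gripper_force: 60.7
```

>>> carry_out:
  plan:
    - [[10, -0.15, 1.2, 0, 0], [10, -0.25, 2.2, 0, 0], [10, -0.26, 2.64, 0, 0], [10, -0.26, 2.64, 0, 0], [10, -0.26, 2.64, 0, 0]]

```text
time_s: 17.45
eef_pos: [0.4834, -0.1661, 0.3217]
tool_rot: [[-0.799, 0.601, 0.0], [0.601, 0.799, -0.001], [-0.001, -0.0, -1.0]]
contact_force: [-0.5, 0.1, -1.4]
grip_width: 0.189
gripper_force: 60.7
```

```bash
cat > look.py <<'E'
from h import *
import sys
s=state(); im,c=snap('wrist',sys.argv[1]); print(s['time_s'],s['eef_pos'],s['tool_rot'].round(3).tolist(),s['grip_width']*85.4,s['gripper_force'],s['contact_force'])
H=hsv(im)
for lo in (60,):
    b=(H[...,2]<lo).astype(np.uint8); b[:60]=0; b[330:]=0; b[:,:150]=0; b[:,370:]=0
    print('black',[(x[0],x[1].tolist(),x[2].round(1).tolist()) for x in blob(b,100)])
for n,m in (('blue',(H[...,0]>100)&(H[...,0]<125)&(H[...,1]>150)&(H[...,2]>60)),('orange',(H[...,0]>3)&(H[...,0]<14)&(H[...,1]>190)&(H[...,2]>80)),('red',((H[...,0]<4)|(H[...,0]>172))&(H[...,1]>170)&(H[...,2]>60))):
    print(n,[(x[0],x[1].tolist(),x[2].round(1).tolist()) for x in blob(m,30)])
E
python3 look.py w10
```

```text
17.45 [ 0.48338078 -0.16610255  0.32170228] [[-0.799, 0.601, 0.0], [0.601, 0.799, -0.001], [-0.001, -0.0, -1.0]] 16.114635282291054 60.66604256629944 [-0.46654947  0.07251764 -1.40009718]
black [(np.int32(18459), [150, 126, 220, 204], [258.5, 266.9])]
blue []
orange [(np.int32(312), [320, 207, 55, 51], [343.3, 226.4])]
red []
```

>>> carry_out:
  plan:
    - [[10, 0, 0, -0.5, 0], [10, 0, 0, -1, 0], [10, 0, 0, -1.5, 0], [10, 0, 0, -1.8, 0], [10, 0, 0, -1.91, 0]]

```text
time_s: 18.0
eef_pos: [0.4829, -0.1662, 0.2731]
tool_rot: [[-0.798, 0.602, -0.001], [0.602, 0.798, 0.0], [0.001, -0.0, -1.0]]
contact_force: [-0.6, 0.4, -1.2]
grip_width: 0.19
gripper_force: 60.7
```

>>> carry_out:
  plan:
    - [[10, 0, 0, 0, 0], [10, 0, 0, 0, 0], [10, 0, 0, 0, 0], [10, 0, 0, 0, 0]]

```text
time_s: 18.4
eef_pos: [0.4833, -0.1655, 0.2745]
tool_rot: [[-0.799, 0.601, 0.001], [0.601, 0.799, -0.0], [-0.001, 0.0, -1.0]]
contact_force: [1.5, 0.1, -0.9]
grip_width: 0.192
gripper_force: 60.7
```

```bash
python3 - <<'E'
from h import *
s=state(); print(s['eef_pos'],s['contact_force'])
w,c=snap('wrist','w11'); t,ct=snap('top','t11'); sd,cs=snap('side','s11')
d=np.array([np.cos(-.6477),np.sin(-.6477),0]); zg=s['eef_pos'][2]-.1774
tail=np.array([*s['eef_pos'][:2],zg+.016])-.059*d; n=np.array([-d[1],d[0],0])
print('pred tail',proj(c,tail),proj(c,tail+.009*n),proj(c,tail-.009*n))
g=w.max(2)
for r in range(118,160,6): u=np.nonzero(g[r,200:320]<70)[0]; print(r,(u.min()+200,u.max()+200) if len(u) else '')
# blue in t9
T=np.load('pics/t9.npy');H=hsv(T)
def ctr(im,ua,ub,va,vb,f):
    H=hsv(im); m=f(H).astype(np.uint8); k=np.zeros_like(m);k[va:vb,ua:ub]=1;m*=k; v,u=np.nonzero(m)
    (x,y),r=cv2.minEnclosingCircle(np.c_[u,v].astype(np.float32)); return x,y,r,len(u)
b=ctr(T,265,295,180,210,lambda H:(H[...,0]>100)&(H[...,0]<130)&(H[...,1]>80)); print('blue',b,ray(ct,b[0],b[1],.047))
P=proj(ct,[.5375,-.2067,.1025]); print('pred glass px',P)
for img,cc,nm in((t,ct,'top'),(sd,cs,'side')):
    q=proj(cc,[.5375,-.2067,.1025]).astype(int); G=img.max(2)[q[1]-18:q[1]+19,q[0]-22:q[0]+23]; print(nm,q); print('\n'.join(' '.join(f'{x:3d}' for x in r[::1]) for r in G))
E
```

```text
[ 0.48333014 -0.16551516  0.27450764] [ 1.45734504  0.13117918 -0.93213521]
pred tail [258.75396337 126.3283051 ] [281.6289656  126.41508917] [235.87899118 126.24152114]
118 
124 
130 (np.int64(238), np.int64(275))
136 (np.int64(236), np.int64(277))
142 (np.int64(236), np.int64(278))
148 (np.int64(236), np.int64(278))
154 (np.int64(236), np.int64(278))
blue (273.0, 194.5, 3.5000998973846436, 6) [ 0.53927143 -0.1896426   0.047     ]
pred glass px [280.19961764 192.37152239]
top [280 192]
 47  74  77  76  73  74  75  76  75  76  80  82  56  75  82  85  84  83  81  81  80  77  77  75  75  74  72  70  69  68  68  63  64  65  64  59  58  59  58  53  53  51  52  51  47
 54  76  78  76  76  77  74  77  76  76  84  61  64  84  87  85  84  84  83  80  81  77  80  77  78  74  74  73  70  71  71  69  67  66  63  64  62  60  55  57  56  56  51  46  42
 72  77  76  76  76  77  75  76  76  78  78  58  77  90  89  87  86  85  85  84  82  83  81  80  78  79  77  76  73  75  73  72  70  67  68  68  65  64  63  61  59  58  54  48  44
 76  75  76  76  76  76  78  76  79  79  60  66  88  90  90  90  89 
[... 12026 characters left out ...]
 133 146 152 150 148 147 145 141 141 142 142 128 107 114 123 129 132 128 128 118 110  99 108 121 127 129 132 135 135 132 128 119 130 129 118 111 119 122 109  93
 93  95  93  96  96 109 130 140 149 152 151 148 145 146 142 139 138 131 119 107 118 124 124 115 103 106 121 129 131 134 132 133 129 129 127 123 114 117 110 106 115 130 134 130 115
 97  94  97  98  97 100 104 118 134 148 151 150 153 146 145 144 144 142 138 133 131 128 132 129 134 132 138 136 135 136 134 135 130 131 121 118 110  99  96 110 130 143 143 136 131
104 103 102 101 100  99 103 108 118 132 143 149 151 150 151 148 145 143 140 140 139 140 140 141 143 143 142 143 140 138 135 132 135 128 119 112 103  91 104 127 139 146 140 134 135
```

```bash
python3 - <<'E'
from h import *
from cell import hand_in
s=state(); c=get_calibration('side'); im=np.load('pics/s9.npy').astype(int)
for h in (.0985,.1025,.1065): print(h,proj(c,[.5253,-.2734,h]).round(1))
r=im[...,0]-im[...,1:].max(2); k=np.zeros_like(r); k[192:214,278:300]=r[192:214,278:300]; k[k<25]=0; v,u=np.nonzero(k); w=k[v,u]
print('red weighted',(u*w).sum()/w.sum(),(v*w).sum()/w.sum(),u.min(),u.max(),v.min(),v.max())
print(s['dq'].round(3),s['eef_pos'],s['gripper_force'],s['time_s'])
E
```

```text
0.0985 [288.9 203.3]
0.1025 [288.9 202.3]
0.1065 [289.  201.4]
red weighted 286.18667835232253 207.21625766871165 278 299 199 213
[-0.001  0.003 -0.003  0.    -0.002 -0.001] [ 0.48316528 -0.16540631  0.27420526] 60.6659209728241 18.55
```

```bash
python3 -c "from cell import hand_in; print(hand_in())"
```

```text
the job is handed in; nothing more can be done
None
```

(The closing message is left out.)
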